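# Unlock and tare the bench scale

### The job

Get the bench scale ready to weigh into the bowl: with a fingertip push the black transit-lock slide away from the scale's front edge, all the way to the pan end of its slot, then press the sunken key at the bottom of the round well fully down and let it spring back up. Do not press the key in the square well, and leave the bowl on the pan and everything standing around the scale where it is; nothing is to be picked up.

Things in the scene. Friction and masses are not known exactly. Their poses are not given: they have to be found in the camera images.
- bench_scale: Grey bench scale fixed to the table, 270 (x) x 250 (y) mm. Origin: centre of its underside, on the table. Its x axis points from the front edge (towards the robot) to the back, y left, z up; turned up to 20 degrees. The front 110 mm is a flat panel, 50 mm above the table: two key bays (centres at x -83, y +78 and x -83, y +4 mm) and, right of them, the lock slide.
- pan_top (a point): Centre of the top of the steel weighing pan, 152 (scale x) x 220 (scale y) mm, 60 mm above the table, behind the control panel; the pan's front edge is at scale x -24 mm.
- lock_top (a point): Centre of the top of the black lock slide, a ribbed block 20 mm (scale's x) x 36 mm (scale's y) x 16 mm tall that moves along a straight slot in the panel at scale y -78 mm. This point is 67 mm above the table, 17 mm above the panel. The block's centre is at scale x -92 mm when locked and x -47 mm when unlocked (pan end).
- lock_slide (a joint): Position of the lock slide in m: 0 = locked, at the front end of its slot; grows along the scale's +x (away from the front edge) to 0.045 = unlocked, at the stop. It starts between 0 and 0.012, needs about 1.5 N to slide and stays where it is left.
- round_mouth (a point): Centre of the mouth of the round well, 52 mm above the table: a hole 46 mm in diameter with upright walls in a grey 66 mm square unit that sits in either of the two key bays. The tare key, a round white cap 30 mm across, stands in the middle of the well, its top 21.5 mm below the mouth when up (30.5 mm above the table).
- round_key (a joint): Travel of the key in the round well in m: 0 = up, 0.006 = fully down at its stop. Spring return, about 2 N to start and 4.5 N at the stop.
- square_mouth (a point): Centre of the mouth of the square well, 52 mm above the table: a 44 mm square hole with upright walls in the unit in the other bay, with a square white key 28 mm across, its top 21.5 mm below the mouth. This key must not be pressed.
- square_key (a joint): Travel of the key in the square well in m: 0 = up, 0.006 = down. Same spring as the round key.
- white_bowl: White bowl, 119 mm across the rim, 66 mm tall, loose, standing upright on the middle of the pan, rim 126 mm above the table. Origin: centre of its underside, z up.
- screw_box: Small carton, 56 x 85 x 41 mm, loose on the table to the left of the scale. Origin: centre of its underside.
- battery: Battery, 14 mm across, 51 mm tall, loose, standing upright on the table to the right of the scale. Origin: centre of its underside.
- black_tape: Roll of black tape, 62 mm across, 19 mm tall, loose, lying flat on the table to the right of the scale. Origin: centre of its underside.

How it is judged (in metres and radians):
On the way, in this order (a step that is already met when the one before it is completed fails the run):
1. the lock slide is pushed to the unlocked (pan) end of its slot (value of joint lock_slide above 0.04 m), for 0.1 s.
2. with the lock open, the key in the round well is pressed fully down (value of joint round_key above 0.0048 m and value of joint lock_slide above 0.04 m), for 0.1 s.
At the end, for the whole second after the job is handed in: The lock slide is within 5 mm of the pan end of its slot, the round and the square key are both up again (within 1 mm), the bowl stands upright and still on the pan within 10 mm of where it stood, and the carton, battery and tape roll are within 15 mm of where they were (value of joint lock_slide above 0.04 m and value of joint each of round_key, square_key below 0.001 m and z of white_bowl in the frame of bench_scale between 0.055 and 0.065 m and distance of white_bowl from where it was at the start of the episode below 0.01 m and angle between white_bowl's own z axis and vertical below 0.1 rad and linear speed of white_bowl below 0.01 m/s and distance of each of screw_box, battery, black_tape from where it was at the start of the episode below 0.015 m); the robot touches nothing.
It fails at once if the key in the square well is pressed (more than 2.5 mm) (value of joint square_key above 0.0025 m).
It fails at once if the bowl is shoved, lifted or tipped (10 mm, 0.2 rad) (distance of white_bowl from where it was at the start of the episode above 0.01 m or angle between white_bowl's own z axis and vertical above 0.2 rad).
It fails at once if the screw box is moved or lifted (more than 15 mm) (distance of screw_box from where it was at the start of the episode above 0.015 m).
It fails at once if the battery is moved or lifted (more than 15 mm) (distance of battery from where it was at the start of the episode above 0.015 m).
It fails at once if the tape roll is moved or lifted (more than 15 mm) (distance of black_tape from where it was at the start of the episode above 0.015 m).
It also fails if it takes over 45 s, if anything falls off the work surface, if the arm or the gripper's body presses on something with over 40 N, if the wrist force passes 120 N, or if a joint passes its speed limit or range.

### The arm

A 6-joint arm with a two-finger parallel gripper is mounted at the origin on a cart in front of the work surface, level with it; the furniture and walls round the work are solid. World frame = base frame: x ahead of the robot, y to its left, z up, the work surface at z = 0. Lengths are in mm, angles in rad, forces in N, time in s.
With the tool pointing down it reaches from about 325 to 850 mm from the base axis. Payload 4.4 kg.
Tool frame: the origin (TCP) lies where the fingers leave the gripper's body, on its centre line; the fingertips stand 97 mm ahead of it and the grasp point (between the pads) lies 78 mm ahead of it; z points along the fingers, y is the line along which they close (so a half turn about z gives the same grasp; the last joint's range is limited). The gripper opens to 94 mm and grips with 3 to 60 N. Pads are 16 mm wide; open, the fingers measure 119 mm over their backs; the gripper's body (75 mm by 177 mm) begins 78 mm behind the grasp point.
Start: joints at [-1.363, 0.207, 1.542, -0, 1.393, -0.15], TCP at [201.361, -538.592, 302.647] pointing down, gripper open.
Joint ranges: [-2.73, 2.73], [-0.86, 2.22], [0.23, 2.46], [-1.11, 4.25], [0.08, 2.63], [-2.82, 2.82]. Speed limits (rad/s): [2.79, 2.79, 3.14, 3.14, 3.14, 3.14].

### API

Orientations are given as a unit quaternion [w, x, y, z].
In Python, from bench import * gives the robot as it stands.
- The arm moves only by the tool carry_out, never from a script. Its argument "deltas" is a list of rows, each a list of 7 numbers: the shift along the tool's x, y, z normalised to -1 to 1, where 1 is 80 cm, then the turn, a rotation vector about the tool's x, y, z normalised to -1 to 1, where 1 is 180 degrees, then the gripper's target within -1 to 1 (fully open at 1, half-way at 0, shut at -1). A call has 1 to 10 rows; each row shifts and turns the commanded pose from where the row before left it, along the tool's axes as they then stand; what a row does not reach is not made up. A row lasts 1/8 s, in which the tool goes at most 62.5 mm and 10.7 degrees, less where a joint would pass 70% of its speed; a pose out of reach is approached as far as the arm can. A call with a number of a shift or a turn outside -1 to 1 is refused whole. A call with a gripper value outside its range is refused whole. The fingers move at their own pace and stop on an object; the grip force is fixed at half the most. Time passes only in rows, so rows that do not move let the fingers close. It gives the time, the measured TCP pose, the force, the opening and the grip force at its end, in the units of the state.
- observe(): the state, without advancing time (a new reading comes with each control period).
- capture(name): name is "scene" or "top" or "wrist"; returns the picture (480x640x3 uint8, red, green, blue); there is no depth.
- camera_model(name): a dict with "intrinsics" (3x3 intrinsics, pixels), "position" and "rotation" of the camera in the world. Camera axes: x right, y down, z forward; pixel columns grow to the right and rows downward; lengths in mm; the calibration is good to about 2 mm. A picture is of the moment at which its call begins: read the wrist's pose just before it. camera_model takes no time and is no camera call; for the wrist camera it gives the pose at the moment of the call.
- hand_in(): hands the job in; it is judged then, once.
The state is a dict: "clock": time; "joints": joint angles; "qd": joint speeds; "joint_torque": joint torques, N m; "tcp_pos": TCP position; "tcp_rot": TCP orientation; "contact_force": force on the tool from outside, world axes, zero at the start; "torque": the same for the moment, N m; "opening": finger opening in mm; "gripper_force": force on a finger pad.
Only numpy, scipy, OpenCV 4.12 (cv2) and the standard library are available. Lean on these libraries where they do the work, as an engineer would, in place of code of your own. Each camera call takes 0.05 s, during which the arm holds its last target. There are 200 camera calls.

## Working session

There is one attempt and no reset: what is moved stays moved. The work goes in short steps, Python scripts to look and compute and a tool call to move; the robot and the scene stay as the last step left them, time stands still between calls to the robot, and variables do not carry over. Pictures are saved under pics/ and viewed, at most 10 in all, crops included, and the job is handed in when it is done.

Besides the shell and the picture viewer there is one more tool, called in YAML: its name, and indented under it one key for each argument. carry_out: Moves the arm, as the interface text tells. Scaled input: -1 to 1 covers 80 cm each way for a shift and 180 degrees each way for a turn. Its arguments: {"type":"object","properties":{"deltas":{"type":"array","items":{"type":"array","items":{"type":"number","minimum":-1,"maximum":1}}}},"required":["deltas"]}

```bash
mkdir -p pics
python3 - <<'E'
from bench import *
import cv2
for n in ("top","scene"):
    im=capture(n); cv2.imwrite(f"pics/{n}0.png",im[:,:,::-1])
    m=camera_model(n); print(n,m)
s=observe(); print(s)
E
```

```text
top {'intrinsics': array([[471.66327563,   0.        , 321.55294119],
       [  0.        , 471.66327563, 240.36355434],
       [  0.        ,   0.        ,   1.        ]]), 'position': array([588.65875554,  37.16960515, 911.43306114]), 'rotation': array([ 0.03155567, -0.69595849,  0.71543209, -0.05294279])}
scene {'intrinsics': array([[490.29897289,   0.        , 317.00974939],
       [  0.        , 490.29897289, 232.15850667],
       [  0.        ,   0.        ,   1.        ]]), 'position': array([ 356.01527643, -504.98876824,  695.28017737]), 'rotation': array([-0.37184668,  0.89396926, -0.23010437,  0.09798461])}
{'clock': 0.1, 'joints': array([-1.36349184e+00,  2.07357924e-01,  1.54274519e+00, -5.44849355e-05,
        1.39349994e+00, -1.50482242e-01]), 'qd': array([-0.00128311,  0.00072372, -0.00385494,  0.00068532,  0.00067127,
        0.00104306]), 'joint_torque': array([-3.78297527e-04, -3.71863639e+01, -2.82293844e+01,  7.00621423e-02,
        3.11050855e-02, -5.95989263e-05]), 'tcp_pos': array([ 201.24668197, -538.08877608,  301.62483761]), 'tcp_rot': array([-1.00403636e-03,  9.84039854e-01,  1.77945370e-01, -5.53548746e-05]), 'contact_force': array([ 0.34279956,  0.34393681, -1.11328849]), 'torque': array([-0.06282163, -0.00699868,  0.03929842]), 'gripper_force': 0.0, 'opening': 93.88183618802796}
```

View pics/top0.png

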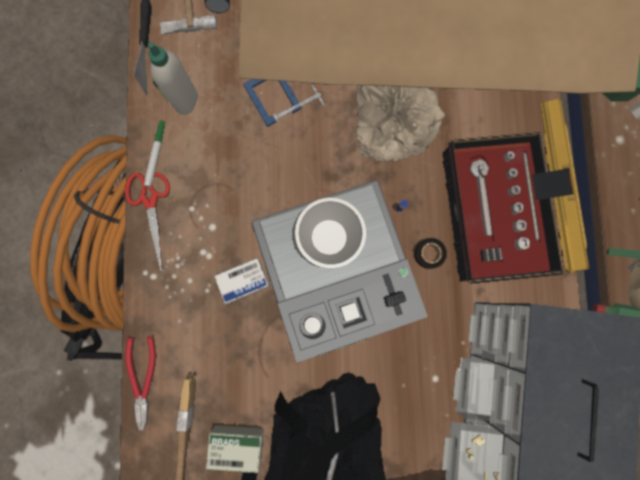

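View pics/scene0.png

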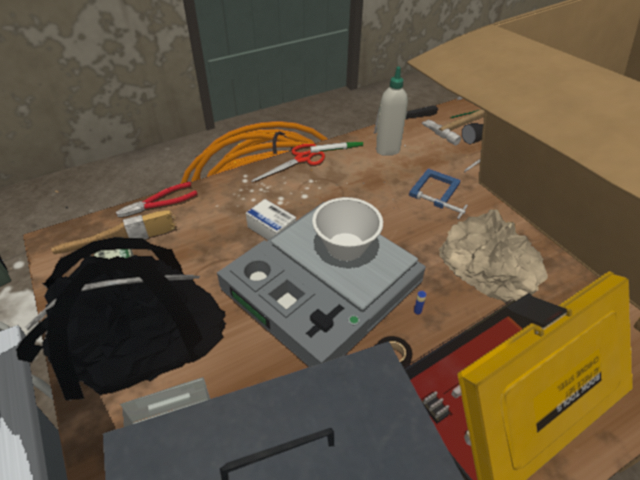

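The top view shows the round well at (313,325), the square well at (350,312), the lock at (395,298) and the bowl at (330,233). I'll enlarge it to measure.

```bash
cat > h.py <<'E'
from bench import *
import cv2, numpy as np
from scipy.spatial.transform import Rotation as R
def rot(q): return R.from_quat([q[1],q[2],q[3],q[0]]).as_matrix()
def ray(m,uv,z):
    uv=np.atleast_2d(uv).astype(float); K=m["intrinsics"]
    d=(rot(m["rotation"])@np.linalg.inv(K)@np.c_[uv,np.ones(len(uv))].T).T
    p=m["position"]; return p+d*((z-p[2])/d[:,2])[:,None]
def proj(m,P):
    c=(np.atleast_2d(P)-m["position"])@rot(m["rotation"]); c=c@m["intrinsics"].T
    return c[:,:2]/c[:,2:]
E
python3 - <<'E'
from h import *
im=cv2.imread("pics/top0.png")[170:370,240:440]
cv2.imwrite("pics/top_crop.png",cv2.resize(im,(600,600),interpolation=cv2.INTER_CUBIC))
m=camera_model("top")
print(ray(m,[[313,325],[350,312]],52),ray(m,[395,298],67),ray(m,[330,233],126))
E
```

```text
[[538.91050072  29.45550401  52.        ]
 [559.983141   -37.96079781  52.        ]] [[ 582.76552473 -118.04359844   67.        ]] [[694.81965763  -2.59781863 126.        ]]
```

View pics/top_crop.png

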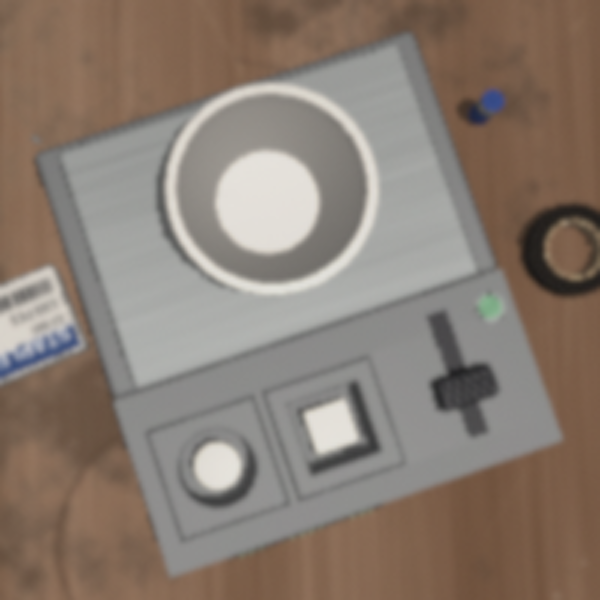

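Enlarged: the wells' unit outlines, the pan and the panel corners are all clear, so I'll fit the scale pose to them. The round well (crop (217,465)) is in the left bay; the lock block is at crop (464,387).

```bash
cat >> h.py <<'E'
def fit(L,W):
    L=np.array(L,float);W=np.array(W,float)[:,:2]; a=L-L.mean(0); b=W-W.mean(0)
    t=np.arctan2((a[:,0]*b[:,1]-a[:,1]*b[:,0]).sum(),(a*b).sum())
    M=np.array([[np.cos(t),-np.sin(t)],[np.sin(t),np.cos(t)]]); o=W.mean(0)-M@L.mean(0)
    return t,M,o,W-(L@M.T+o)
E
python3 - <<'E'
from h import *
m=camera_model("top")
f=lambda a:np.array([240,170])+(np.array(a,float)+.5)/3-.5
L=[];W=[]
def add(l,c,z):
    L.extend(l); W.extend(ray(m,f(c),z))
add([(-24,110),(-24,-110),(128,-110),(128,110)],[(133,388),(480,270),(398,42),(60,155)],60)
add([(-135,125),(-135,-125)],[(170,577),(562,440)],50)
for y,c in((78,[(148,430),(252,397),(288,503),(183,540)]),(4,[(264,390),(370,357),(405,463),(300,500)])):
    add([(-50,y+33),(-50,y-33),(-116,y-33),(-116,y+33)],c,52)
t,M,o,r=fit(L,W); print(np.degrees(t),o); print(r.round(1))
print("lock",(ray(m,f((464,387)),67)[0,:2]-o)@M,"bowl",(ray(m,f((271,188)),126)[0,:2]-o)@M)
for n,l in(("round",(-83,78)),("lockrear",(-120,-78)),("bowl",(52,0))): print(n,M@l+o)
s=observe(); print(rot(s["tcp_rot"]).round(3))
mw=camera_model("wrist"); T=rot(s["tcp_rot"]); print(T.T@(mw["position"]-s["tcp_pos"]), (T.T@rot(mw["rotation"])).round(3),mw["intrinsics"][0,0])
E
```

```text
16.989475992992666 [640.39235566 -19.52126626]
[[ 1.5  1.4]
 [ 2.   0.6]
 [-1.1  0.1]
 [-2.2 -1.5]
 [-0.   0.3]
 [ 0.1  0.5]
 [ 1.4  0. ]
 [-0.1  0.2]
 [-0.4 -0.2]
 [-0.8 -0.1]
 [ 1.5  0.5]
 [ 0.2 -1.3]
 [-0.7 -0.6]
 [-1.3  0.2]]
lock [-84.62905528 -75.85213957] bowl [58.06845287 -0.08314785]
round [538.22331327  30.82242033]
lockrear [ 548.42063426 -129.18075041]
bowl [690.12299465  -4.32707181]
[[ 0.937  0.35  -0.   ]
 [ 0.35  -0.937  0.002]
 [ 0.    -0.002 -1.   ]]
[ 84.14030217  -0.41333636 -81.58269008] [[ 0.    -0.959 -0.283]
 [ 1.    -0.     0.001]
 [-0.001 -0.283  0.959]] 373.2709210813669
```

```bash
cat >> h.py <<'E'
def todo(x,y,z,yaw=17.0):
    s=observe(); T=rot(s["tcp_rot"]); d=T.T@(np.array([x,y,z])-s["tcp_pos"])
    c,n=np.cos(np.radians(yaw)),np.sin(np.radians(yaw))
    G=np.array([[c,n,0],[n,-c,0],[0,0,-1]])
    print("shift",(d/800).round(4),"turn",(R.from_matrix(T.T@G).as_rotvec()/np.pi).round(4),"pos",s["tcp_pos"].round(1),"F",s["contact_force"].round(1),"t",s["clock"])
E
python3 - <<'E'
from h import *
a,b=camera_model("top"),camera_model("scene")
def tri(u,v):
    P=[m["intrinsics"]@rot(m["rotation"]).T@np.c_[np.eye(3),-m["position"]] for m in(a,b)]
    X=cv2.triangulatePoints(P[0],P[1],np.array(u,float),np.array(v,float)); return (X[:3]/X[3]).ravel().round()
print("cab",tri((530,305),(390,348)),"handle",tri((588,382),(330,435)))
todo(548.4,-129.2,402)
E
```

```text
cab [ 569. -288.  225.] handle [ 460. -348.  248.]
shift [ 0.5855 -0.327  -0.1247] turn [-0.0006 -0.0001  0.0194] pos [ 201.2 -538.1  301.6] F [ 0.3  0.3 -1.1] t 0.1
```

carry_out:
  deltas:
    - [0, 0, -0.055, 0, 0, 0.0194, -1]
    - [0, 0, -0.055, 0, 0, 0, -1]
    - [0, 0, -0.05, 0, 0, 0, -1]
    - [0.0585, -0.0327, 0, 0, 0, 0, -1]
    - [0.0585, -0.0327, 0, 0, 0, 0, -1]
    - [0.0585, -0.0327, 0, 0, 0, 0, -1]
    - [0.0585, -0.0327, 0, 0, 0, 0, -1]
    - [0.0585, -0.0327, 0, 0, 0, 0, -1]
    - [0.0585, -0.0327, 0, 0, 0, 0, -1]

```text
clock: 1.23
tcp_pos: [424.8, -304.8, 430.2]
tcp_rot: [-0.0, 0.989, 0.148, -0.0]
contact_force: [0.9, -0.7, -0.0]
opening: 7.2
gripper_force: 0.0
```

```bash
python3 -c "
from h import *
todo(548.4,-129.2,300)"
```

```text
shift [ 0.212  -0.1647  0.1627] turn [-0.0002  0.0001  0.    ] pos [ 424.8 -304.8  430.2] F [ 0.9 -0.7 -0. ] t 1.225
```

carry_out:
  deltas:
    - [0.053, -0.041, 0, 0, 0, 0, -1]
    - [0.053, -0.041, 0, 0, 0, 0, -1]
    - [0.053, -0.041, 0, 0, 0, 0, -1]
    - [0.053, -0.041, 0, 0, 0, 0, -1]
    - [0, 0, 0.06, 0, 0, 0, -1]
    - [0, 0, 0.05, 0, 0, 0, -1]
    - [0, 0, 0.05, 0, 0, 0, -1]
    - [0, 0, 0, 0, 0, 0, -1]
    - [0, 0, 0, 0, 0, 0, -1]

```text
clock: 2.35
tcp_pos: [548.4, -131.6, 304.0]
tcp_rot: [0.0, 0.989, 0.148, 0.001]
contact_force: [0.6, 0.7, 0.2]
opening: 0.5
gripper_force: 0.0
```

Run:
```python
from h import *
todo(548.4,-129.2,158)
m=camera_model("wrist"); im=capture("wrist"); np.savez("w1.npz",**m)
cv2.imwrite("pics/w1.png",im[:,:,::-1])
```

```text
shift [ 0.0007 -0.003   0.1825] turn [ 0.0004 -0.0004  0.    ] pos [ 548.4 -131.6  304. ] F [0.6 0.7 0.2] t 2.35
```

View pics/w1.png

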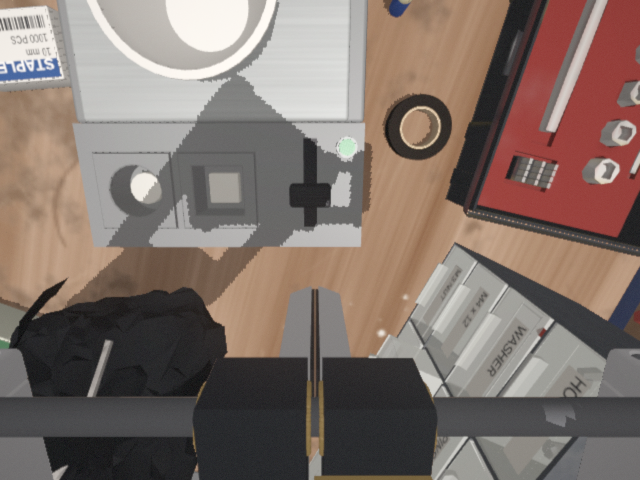

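The wrist view shows the lock block's top at (310,194), the panel's front corners at (93,247) and (362,247), and the round well's rim centred near (140,190). I'll refit the pose from this nearer view.

Run:
```python
from h import *
m=dict(np.load("w1.npz"))
L=[(-135,125),(-135,-125),(-50,111),(-50,45),(-116,45),(-116,111),(-50,37),(-50,-29)]
c=[(93,247),(362,247),(92,152),(175,152),(177,228),(105,228),(177,152),(255,152)]
W=[ray(m,p,z)[0] for p,z in zip(c,[50,50]+[52]*6)]
t,M,o,r=fit(L,W); print(np.degrees(t),o); print(r.round(1))
print("lock",(ray(m,(310,190),67)[0,:2]-o)@M)
for n,l in(("round",(-83,78)),("lockrear",(-120,-78))): print(n,M@l+o)
print(ray(m,(140,190),52), "lock world",ray(m,(310,190),67))
g=cv2.cvtColor(cv2.imread("pics/w1.png"),cv2.COLOR_BGR2GRAY)
b=(g<45).astype(np.uint8); b[:, :285]=0;b[:,340:]=0;b[:170]=0;b[230:]=0
print("dark rows", [(y,int(b[y].sum())) for y in range(172,220,2)])
```

```text
16.82216995078401 [641.91611831 -19.16686787]
[[-1.1  1.2]
 [-0.  -0.2]
 [ 0.1  1.2]
 [ 2.  -4.3]
 [-0.9  0.1]
 [-1.  -0. ]
 [ 0.2  1.7]
 [ 0.8  0.4]]
lock [-79.81355127 -76.64183685]
round [539.89451694  31.47494149]
lockrear [ 549.62457925 -128.55732366]
[[541.579202    28.63069164  52.        ]] lock world [[ 587.69829752 -115.62723295   67.        ]]
dark rows [(172, 11), (174, 11), (176, 11), (178, 11), (180, 11), (182, 11), (184, 35), (186, 39), (188, 38), (190, 32), (192, 38), (194, 37), (196, 29), (198, 38), (200, 36), (202, 23), (204, 33), (206, 15), (208, 8), (210, 5), (212, 7), (214, 8), (216, 7), (218, 7)]
```

carry_out:
  deltas:
    - [0.001, -0.003, 0.055, 0, 0, 0, -1]
    - [0, 0, 0.055, 0, 0, 0, -1]
    - [0, 0, 0.045, 0, 0, 0, -1]
    - [0, 0, 0, 0, 0, 0, -1]
    - [0, 0, 0, 0, 0, 0, -1]

```text
clock: 3.02
tcp_pos: [549.6, -129.5, 181.4]
tcp_rot: [0.001, 0.989, 0.148, 0.002]
contact_force: [-1.0, -0.5, 0.0]
opening: 0.8
gripper_force: 0.0
```

```bash
python3 -c "
from h import *
todo(549,-129.1,154.5)"
```

```text
shift [-0.0007 -0.0008  0.0337] turn [ 0.0009 -0.0012  0.    ] pos [ 549.6 -129.5  181.4] F [-1.  -0.5  0. ] t 3.025
```

carry_out:
  deltas:
    - [0, 0, 0.033, 0, 0, 0, -1]
    - [0, 0, 0, 0, 0, 0, -1]
    - [0.0125, 0, 0, 0, 0, 0, -1]
    - [0.0125, 0, 0, 0, 0, 0, -1]
    - [0.0125, 0, 0, 0, 0, 0, -1]
    - [0.0125, 0, 0, 0, 0, 0, -1]
    - [0.0125, 0, 0, 0, 0, 0, -1]
    - [0, 0, 0, 0, 0, 0, -1]

```text
clock: 4.03
tcp_pos: [596.6, -113.6, 152.1]
tcp_rot: [-0.0, 0.989, 0.148, 0.0]
contact_force: [-0.7, -0.1, -0.5]
opening: 0.4
gripper_force: 0.0
```

```bash
python3 -c "
from h import *
todo(602.6,-112.8,154.5)"
```

```text
shift [ 0.0075  0.0012 -0.003 ] turn [-0.0001 -0.0003  0.0002] pos [ 596.6 -113.6  152.1] F [-0.7 -0.1 -0.5] t 4.025
```

carry_out:
  deltas:
    - [0.003, 0, 0, 0, 0, 0, -1]
    - [0.003, 0, 0, 0, 0, 0, -1]
    - [0.003, 0, 0, 0, 0, 0, -1]
    - [0, 0, 0, 0, 0, 0, -1]

```text
clock: 4.53
tcp_pos: [600.2, -112.5, 151.9]
tcp_rot: [-0.0, 0.989, 0.148, -0.003]
contact_force: [-7.0, -1.3, 5.0]
opening: 0.2
gripper_force: 4.0
```

carry_out:
  deltas:
    - [0.003, 0, 0, 0, 0, 0, -1]
    - [0, 0, 0, 0, 0, 0, -1]

```text
clock: 4.78
tcp_pos: [600.7, -112.4, 151.9]
tcp_rot: [-0.0, 0.989, 0.148, -0.006]
contact_force: [-12.8, -3.9, 8.9]
opening: 0.4
gripper_force: 6.9
```

Run:
```python
from h import *
todo(602.6,-112.8,154.5)
s=observe(); c,n=np.cos(np.radians(17)),np.sin(np.radians(17)); d=s["tcp_pos"][:2]-[641,-19.4]; print("scale xy",d@np.array([[c,-n],[n,c]]))
```

```text
shift [ 0.002   0.0012 -0.0033] turn [-0.0007  0.0038  0.0002] pos [ 600.7 -112.4  151.9] F [-12.8  -3.9   8.9] t 4.775
scale xy [-65.69957771 -77.12542709]
```

carry_out:
  deltas:
    - [-0.03, 0, 0, 0, 0, 0, -1]
    - [0, 0, -0.06, 0, 0, 0, -1]
    - [0, 0, -0.06, 0, 0, 0, -1]
    - [0, -0.065, 0, 0, 0, 0, -1]
    - [0, -0.065, 0, 0, 0, 0, -1]
    - [0, -0.065, 0, 0, 0, 0, -1]
    - [0, 0, 0, 0, 0, 0, -1]
    - [0, 0, 0, 0, 0, 0, -1]

```text
clock: 5.78
tcp_pos: [536.7, 30.7, 248.6]
tcp_rot: [0.0, 0.989, 0.148, 0.001]
contact_force: [0.4, -0.7, 1.0]
opening: 0.6
gripper_force: 0.0
```

Run:
```python
from h import *
todo(539,30.9,160)
m=camera_model("wrist"); im=capture("wrist"); np.savez("w2.npz",**m)
cv2.imwrite("pics/w2.png",im[:,:,::-1])
```

```text
shift [0.0027 0.0005 0.1108] turn [ 0.0003 -0.0004  0.0002] pos [536.7  30.7 248.6] F [ 0.4 -0.7  1. ] t 5.775
```

View pics/w2.png

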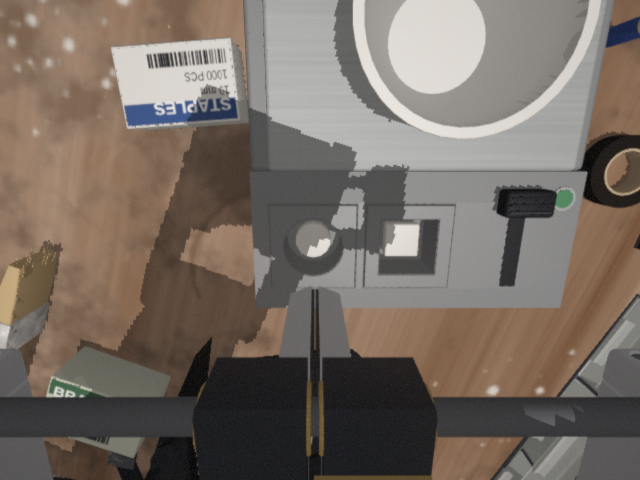

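The lock block now sits at the pan end of its slot (about (525,203)). The round well's mouth is centred near (314,248), spanning columns 285–342 and rows 221–276.

Run:
```python
from h import *
m=dict(np.load("w2.npz"))
print(ray(m,[[314,248],[285,248],[342,248],[314,221],[314,275.5]],52))
c=[(269,205),(356,205),(356,288),(279,288)]
print(ray(m,c,52), ray(m,c,52).mean(0)); todo(540,30.5,160)
```

```text
[[539.0952909   31.88735396  52.        ]
 [532.50940963  53.42464271  52.        ]
 [545.45604201  11.08629069  52.        ]
 [559.5554574   38.14710436  52.        ]
 [517.34470415  25.23280184  52.        ]]
[[561.39147407  74.05886744  52.        ]
 [580.52119302  11.55307818  52.        ]
 [516.98128892 -10.10851211  52.        ]
 [498.93781011  48.94701054  52.        ]] [539.45794153  31.11261101  52.        ]
shift [0.0038 0.0006 0.1107] turn [ 0.0002 -0.0003 -0.0002] pos [536.9  30.1 248.5] F [ 0.5  0.2 -0.5] t 5.825
```

carry_out:
  deltas:
    - [0.003, 0, 0.05, 0, 0, 0, -1]
    - [0, 0, 0.05, 0, 0, 0, -1]
    - [0, 0, 0.03, 0, 0, 0, -1]
    - [0, 0, 0.015, 0, 0, 0, -1]
    - [0, 0, 0, 0, 0, 0, -1]
    - [0, 0, 0, 0, 0, 0, -1]

```text
clock: 6.58
tcp_pos: [539.7, 31.1, 133.5]
tcp_rot: [0.0, 0.989, 0.148, 0.001]
contact_force: [-0.5, 0.7, -0.4]
opening: 0.3
gripper_force: 0.0
```

Inside the well at the right spot, with no contact. Pressing in small steps.

carry_out:
  deltas:
    - [0, 0, 0.005, 0, 0, 0, -1]
    - [0, 0, 0.004, 0, 0, 0, -1]
    - [0, 0, 0.003, 0, 0, 0, -1]
    - [0, 0, 0.002, 0, 0, 0, -1]
    - [0, 0, 0, 0, 0, 0, -1]

```text
clock: 7.2
tcp_pos: [539.4, 31.5, 122.0]
tcp_rot: [0.0, 0.989, 0.148, 0.001]
contact_force: [-0.1, -0.9, 5.6]
opening: 0.6
gripper_force: 2.8
```

carry_out:
  deltas:
    - [0, 0, 0.003, 0, 0, 0, -1]
    - [0, 0, 0.002, 0, 0, 0, -1]
    - [0, 0, 0, 0, 0, 0, -1]

```text
clock: 7.58
tcp_pos: [539.7, 31.5, 121.5]
tcp_rot: [0.0, 0.989, 0.148, 0.001]
contact_force: [-9.1, 0.4, 27.4]
opening: 0.6
gripper_force: 13.9
```

Hard stop at tip z 24.5 mm, so the key is fully down. Retreating straight up.

carry_out:
  deltas:
    - [0, 0, -0.02, 0, 0, 0, -1]
    - [0, 0, -0.05, 0, 0, 0, -1]
    - [0, 0, -0.06, 0, 0, 0, -1]
    - [0, 0, -0.06, 0, 0, 0, -1]
    - [0, 0, 0, 0, 0, 0, -1]
    - [0, 0, 0, 0, 0, 0, -1]

```text
clock: 8.32
tcp_pos: [537.6, 31.7, 267.8]
tcp_rot: [-0.0, 0.989, 0.148, -0.001]
contact_force: [-0.3, 0.3, -0.8]
opening: 0.5
gripper_force: 0.0
```

Run:
```python
from h import *
cv2.imwrite("pics/w3.png",capture("wrist")[:,:,::-1])
```

```text
(no output)
```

View pics/w3.png

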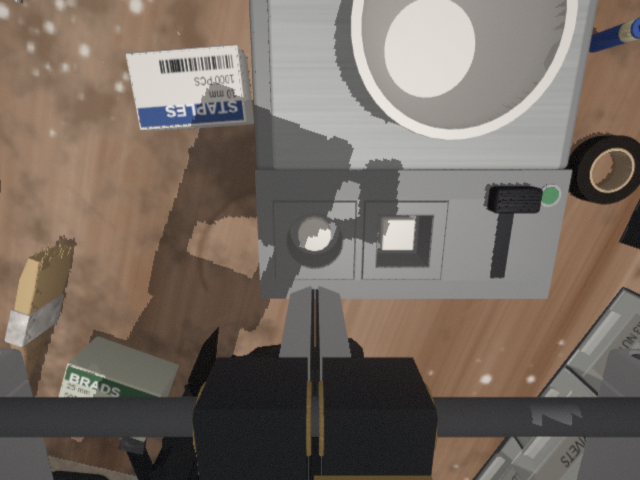

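The lock is at the pan end of its slot (515,198), both keys look up, and the bowl, carton and tape have not moved.

```bash
python3 -c "
from bench import *
print(hand_in())"
```

```text
the job is handed in; nothing more can be done
None
```

The job is handed in, with no verdict returned: the lock slide was pushed to its stop at the pan end, then the round key was pressed to its stop and released, and the last wrist view shows the bowl, carton and tape undisturbed.

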